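# Park the bottle crate in its bench bay and bar it in

### The arm

A 7-joint arm with a two-finger parallel gripper is mounted at the origin on the work surface. World frame = base frame: x ahead of the robot, y to its left, z up, the work surface at z = 0. Lengths are in m, angles in rad, forces in N, time in s.
With the tool pointing down it reaches from about 0.4 to 0.875 m from the base axis. Payload 4.4 kg.
Tool frame: the origin (TCP) lies midway between the tips of the shut fingers; the grasp point (between the pads) lies bot.grip_depth behind it (bot.grip_depth is the distance from the TCP to the grasp point, in m); z points along the fingers, y is the line along which they close (so a half turn about z gives the same grasp; the last joint's range is limited). The gripper opens to 85 mm and grips with 20 to 120 N. Pads are 22 mm wide; open, the fingers measure 114 mm over their backs; the gripper's body (76 mm by 85 mm) begins 54 mm behind the grasp point. The pads swing forward as they close: fully open they stand 13 mm farther back than shut.
Start: joints at [1.074, 0.628, 0.038, 1.517, -0.027, 0.996, -0.02], TCP at [0.271, -0.591, 0.231] pointing down, gripper open.
Joint ranges: [-3.06, 3.06], [-0.37, 2.12], [-1.25, 1.32], [0.18, 2.47], [-1.1, 4.24], [0.23, 1.98], [-2.94, 2.94]. Speed limits (rad/s): [2.57, 2.57, 3.14, 3.14, 3.14, 3.14, 3.14].

### API

Orientations are given as [roll, pitch, yaw] about the fixed x, y, z axes, in that order (R = Rz(yaw) Ry(pitch) Rx(roll)).
In Python, from plant import bot gives the robot as it stands. The module is installed in compiled form; this text tells all that it offers.
- The arm moves only by the tool apply_moves, never from a script. Its argument "increments" is a list of rows, each an object of numbers: "x", "y", "z": the shift along the tool's x, y, z in m; "twist": the turn about the tool's z in degrees; "gripper": the finger opening in m, from 0 to 0.0854. A call has 1 to 10 rows; each row shifts and turns the commanded pose from where the row before left it, along the tool's axes as they then stand; what a row does not reach is not made up. A row lasts 1/10 s, in which the tool goes at most 50 mm and 8.59 degrees, less where a joint would pass 70% of its speed; a pose out of reach is approached as far as the arm can. A call is refused whole if a number of a shift passes 0.05 or a number of a turn 8.59, either way. A call with a gripper value outside its range is refused whole. The fingers move at their own pace and stop on an object; "newtons" is the grip in N (left out, the last holds). Time passes only in rows, so rows that do not move let the fingers close. It gives the time, the measured TCP pose, the force, the opening and the grip force at its end, in the units of the state.
- bot.get_state(): the state, without advancing time (a new reading comes with each control period).
- bot.camera(name): name is "scene" or "top" or "wrist"; returns (picture, depth): 400x640x3 uint8, blue, green, red; 400x640 float32, m along the optical axis (not along the pixel's ray), 0 where there is no reading.
- bot.get_calibration(name): a dict with "mtx" (3x3 intrinsics, pixels), "k1" (the pictures are not rectified: a ray, as slopes to the right and down, at radius r is drawn at 1 + k1 r^2 times it, then the intrinsics apply), "camera_from_world" (4x4, takes a point from world to camera coordinates); the wrist camera has in their place "mount" (4x4, takes a point from camera to tool coordinates, whose origin is the TCP and whose axes are the flange's). Camera axes: x right, y down, z forward; pixel columns grow to the right and rows downward; lengths in m; the calibration is good to about 2 mm. A picture is of the moment at which its call begins: read the wrist's pose just before it. get_calibration takes no time and is no camera call.
- bot.hand_in(): hands the job in; it is judged then, once.
Trained networks look in the newest picture that a camera, given by its name, has taken for a name from the list of things; names that differ only in an ending like _2 or _b are one class to them, and where a whole thing is asked for, a point or a joint stands for the part that bears it (a point fixed in the world has none). Each returns a list of dicts, best first, with "conf" (0 to 1); they miss things now and then, are a little off and sometimes report something else, mostly with a low value. They report only what shows in the picture. A call takes as long as a camera call.
- bot.spot_in(thing, camera): "box" ([left, top, width, height] in pixels, round what is visible of it).
The state is a dict: "clock": time; "joint_positions": joint angles; "qd": joint speeds; "joint_efforts": joint torques, N m; "tool_pos": TCP position; "ee_rot": TCP orientation; "ft_force": force on the tool from outside, world axes, zero at the start; "moment": the same for the moment, N m; "width": opening from 0.0 (shut) to 1.0 (fully open); "grip_force": force on a finger pad.
Only numpy, scipy, OpenCV 4.12 (cv2) and the standard library are available. Lean on these libraries where they do the work, as an engineer would, in place of code of your own. Each camera call takes 0.05 s, during which the arm holds its last target. There are 200 camera calls.

### The job

Slide the tall, heavy crate of reagent bottles across the bench into its low metal bay until it stands fully home against the back stop: push it low near its base with the fingertips, so that it slides upright and neither tips nor leaves the bench. Only then push the retaining bar round with a fingertip until it is shut across the front of the crate. Grasp and lift nothing, leave everything else on the bench where it is, and finish with the robot clear of everything.

Things in the scene. Friction and masses are not known exactly. Their poses are not given: they have to be found in the camera images.
- crate: Loose plywood crate with six brown bottles (white caps) in it; 100 mm deep (its x), 150 mm wide (its y), sides 160 mm high, caps to 200 mm. Origin: centre of its underside; x points away from the robot, z up. 1.5 to 2.1 kg; slides at about 7 to 15 N. Pushed below about 60 mm above the bench it slides; higher it may tip, and above 105 mm it always tips.
- crate_face (a point): Centre of the crate's upright near face (its x = -50 mm), 40 mm above the bench: a good height to push at. With the tool pointing straight down the gripper's body may meet the crate higher up before the fingertips do; lean the tool so that the fingertips lead.
- bay: Fixed aluminium frame, open towards the robot (its -x), rails 20 mm high, no floor. Origin: on the bench, where the centre of the crate's underside belongs; x points into the bay, y left, z up. Back stop face at x = +53 mm, so a crate against it has its origin at x = +3 mm; side rails' inner faces at y = +-84 mm from x = -40 to +56 mm. The crate's axes then agree with the bay's.
- bay_mouth (a point): Middle of the bay's mouth, on the bench at bay x = -84 mm. Here the flared lead-ins stand 216 mm apart; they narrow to 168 mm at x = -40 mm (crate 150 mm).
- bar (a joint): Angle of the retaining bar, rad. 0: shut across the mouth, lying along the bay's -y direction (end stop at 0); grows as it opens, swinging out towards the bay's -x side (at 1.57 it points to -x) and on to +y; end stop at 2.5. It stays where it is left; about 0.15 N m turns it (1.5 N at 100 mm from the pivot).
- bar_pivot (a point): The bar's upright pivot axis, on the left front corner of the bay (bay x = -64, y = +118 mm), 42 mm above the bench, half the height of the bar. The pivot's pin reaches 62 mm above the bench.
- bar_mid (a point): Point on the bar's centre line 100 mm from the pivot, 42 mm above the bench. The bar is a flat steel strip on edge, 10 mm thick, 36 mm high (24 to 60 mm above the bench), reaching 175 mm from the pivot. When it is shut its near face lies at bay x = -69 mm.
- jar: Bystander: clear glass jar with white lid, 72 mm across, 150 mm high, right of the bay. Origin at the centre of the underside.
- beaker: Bystander: glass beaker, 70 mm across, 90 mm high, on the right nearer the robot. Origin at the centre of the underside.
- vial: Bystander: small brown glass jar, 34 mm across, 50 mm high, right of the crate's way. Origin at the centre of the underside.
- tomato: Bystander: tomato, 70 mm across, 55 mm high, behind the bay on the left. Origin at its underside.
- dish: Bystander: flat culture dish, 90 mm across, 16 mm high, on the left. Origin at the centre of the underside.
- carton: Bystander: closed cardboard carton, 110 x 200 x 80 mm high, far left. Origin at the centre of the underside.
- marker: Bystander: white marker pen with black cap, 14 x 130 x 14 mm, lying on the right near the robot. Origin at the centre of the underside.

How it is judged:
On the way, in this order (a step that is already met when the one before it is completed fails the run):
1. the crate stands fully home in the bay while the bar is still open (x of crate in the frame of bay between -0.012 and 0.012 m and y of crate in the frame of bay between -0.015 and 0.015 m and angle between the x axis of crate and the x axis of bay, either way round below 0.12 rad and angle between crate's own z axis and vertical below 0.05 rad and height (world z) of crate below 0.006 m and value of joint bar above 0.6 rad), for 0.2 s.
2. the bar is shut across the crate's front (x of crate in the frame of bay between -0.012 and 0.012 m and y of crate in the frame of bay between -0.015 and 0.015 m and angle between the x axis of crate and the x axis of bay, either way round below 0.12 rad and angle between crate's own z axis and vertical below 0.05 rad and height (world z) of crate below 0.006 m and value of joint bar below 0.15 rad), for 0.2 s.
At the end, for the whole second after the job is handed in: The crate stands upright on the bench in the bay, its centre within 12 mm (in depth) and 15 mm (sideways) of the bay's centre and square to within 0.12 rad, at rest, and the bar is within 0.15 rad of fully shut (all of step 2 and linear speed of crate below 0.01 m/s); the robot touches nothing.
It fails at once if the crate tips (leans more than 0.12 rad) (angle between crate's own z axis and vertical above 0.12 rad).
It fails at once if the crate is lifted off the bench (height (world z) of crate above 0.012 m).
It fails at once if a bystander is shifted more than 25 mm (distance of any of jar, beaker, vial, tomato, dish, carton, marker from where it was at the start of the episode above 0.025 m).
It also fails if it takes over 69 s, if anything falls off the work surface, if the arm or the gripper's body presses on something with over 40 N, if the wrist force passes 120 N, or if a joint passes its speed limit or range.

## Working session

There is one attempt and no reset: what is moved stays moved. The work goes in short steps, Python scripts to look and compute and a tool call to move; the robot and the scene stay as the last step left them, time stands still between calls to the robot, and variables do not carry over. Pictures are saved under pics/ and viewed, at most 10 in all, crops included, and the job is handed in when it is done.

Besides the shell and the picture viewer there is one more tool, called after "Emit:" as name(argument=value, ...) on one line, values as JSON. apply_moves: Moves the arm, as the interface text tells. Its arguments: {"type":"object","properties":{"increments":{"type":"array"},"newtons":{"type":"number"}},"required":["increments"]}

```bash
mkdir -p pics; cat > h.py <<'E'
import numpy as np, cv2
from plant import bot
from scipy.spatial.transform import Rotation as R
def cloud(name):
    s=bot.get_state(); p,d=bot.camera(name); c=bot.get_calibration(name)
    K=np.array(c["mtx"]);k1=c["k1"]
    v,u=np.mgrid[0:400,0:640].astype(np.float32)
    pts=np.stack([u,v],-1).reshape(-1,1,2)
    n=cv2.undistortPoints(pts,K,np.array([k1,0,0,0,0.])).reshape(400,640,2)
    P=np.dstack([n[...,0]*d,n[...,1]*d,d])
    if "mount" in c:
        T=np.eye(4);T[:3,:3]=R.from_euler("xyz",s["ee_rot"]).as_matrix();T[:3,3]=s["tool_pos"];M=T@np.array(c["mount"])
    else: M=np.linalg.inv(np.array(c["camera_from_world"]))
    W=P@M[:3,:3].T+M[:3,3]; W[d==0]=np.nan
    return p,W
E
python3 - <<'E'
from h import *
print(bot.get_state())
for n in("top","scene"):
    p,W=cloud(n);cv2.imwrite(f"pics/{n}0.png",p);np.save(n+"0.npy",W)
    print(n,np.array(bot.get_calibration(n)["camera_from_world"]).round(3).tolist())
    for t in "crate bay bar jar beaker vial tomato dish carton marker".split():
        r=bot.spot_in(t,n)[:2]
        for q in r:
            l,tt,w,h=[int(a) for a in q["box"]]
            B=W[tt:tt+h,l:l+w].reshape(-1,3);B=B[B[:,2]>0.008]
            print(n,t,round(q["conf"],2),[l,tt,w,h],np.nanpercentile(B,[2,50,98],axis=0).round(3).tolist() if len(B) else None)
E
```

```text
{'clock': 0.0, 'joint_positions': array([ 1.07417567,  0.62934256,  0.03842284,  1.51835322, -0.02701778,
        0.99628807, -0.02000097]), 'qd': array([ 6.85807253e-05,  7.29202966e-04, -4.73072734e-04,  3.35497349e-04,
        3.90071945e-04,  1.62444356e-04, -1.43492663e-04]), 'joint_efforts': array([ 2.53699091e-04, -5.63402796e+01,  1.22663498e+00, -1.93439466e+01,
        1.09919099e-02,  1.06327515e-02,  1.15682900e-05]), 'tool_pos': array([ 0.27123622, -0.59002855,  0.23039576]), 'ee_rot': array([-3.13971856e+00, -1.92635167e-06,  4.30825810e-01]), 'ft_force': array([ 0.37210713, -0.32497414,  0.00940221]), 'moment': array([ 0.01572176, -0.0336877 , -0.00900793]), 'grip_force': 0.0, 'width': 1.0022529731687557}
top [[0.006, -1.0, -0.004, 0.031], [-0.999, -0.006, -0.053, 0.548], [0.053, 0.004, -0.999, 1.283], [0.0, 0.0, 0.0, 1.0]]
top crate 0.56 [300, 179, 64, 46] [[0.487, -0.082, 0.011], [0.536, -0.008, 0.152], [0.583, 0.062, 0.203]]
top bay 0.94 [254, 115, 119, 102] [[0.505, -0.114, 0.01], [0.565, 0.001, 0.063], [0.778, 0.172, 0.203]]
top bay 0.17 [252, 156, 37, 62] [[0.504
[... 1700 characters left out ...]
-0.332, 0.013], [0.469, -0.291, 0.066], [0.491, -0.267, 0.091]]
scene vial 0.71 [358, 297, 37, 32] [[0.704, 0.266, 0.021], [0.738, 0.298, 0.049], [0.756, 0.324, 0.056]]
scene vial 0.63 [225, 164, 12, 21] [[0.54, -0.275, 0.01], [0.559, -0.256, 0.036], [0.569, -0.247, 0.052]]
scene tomato 0.59 [358, 298, 38, 32] [[0.705, 0.266, 0.021], [0.738, 0.299, 0.049], [0.756, 0.324, 0.056]]
scene dish 0.82 [469, 259, 38, 37] [[0.447, 0.403, 0.009], [0.496, 0.441, 0.019], [0.617, 0.48, 0.082]]
scene carton 0.44 [319, 217, 70, 40] [[0.51, 0.06, 0.011], [0.583, 0.139, 0.045], [0.665, 0.193, 0.061]]
scene marker 0.65 [253, 128, 27, 16] [[0.269, -0.345, 0.008], [0.323, -0.331, 0.013], [0.446, -0.269, 0.091]]
```

```bash
python3 - <<'E'
from h import *
W=np.load("top0.npy")
p=cv2.imread("pics/top0.png");cv2.imwrite("pics/top0c.png",cv2.resize(p[90:310,180:480],None,fx=2.6,fy=2.6,interpolation=cv2.INTER_CUBIC))
x,y,z=[W[...,i] for i in range(3)]
def rect(m,n):
    q=np.c_[x[m],y[m]].astype(np.float32);print(n,len(q),cv2.minAreaRect(q), cv2.boxPoints(cv2.minAreaRect(q)).round(3).tolist())
reg=(x>.44)&(x<.62)&(y>-.12)&(y<.09)
rect(reg&(z>.15)&(z<.175),"crate rim"); rect(reg&(z>.19),"caps")
rect((x>.45)&(x<.72)&(y>.095)&(y<.22)&(z>.054)&(z<.075),"bar")
m=(x>.56)&(x<.82)&(y>-.14)&(y<.2)&(z>.014)&(z<.026)
rect(m,"rails")
# top-down occupancy grid of low stuff
for a in np.arange(.55,.81,.01):
    r=np.sort(y[m&(abs(x-a)<.005)]);
    if len(r): 
        g=np.split(r,np.where(np.diff(r)>.008)[0]+1);print(round(a,2),[(round(float(i[0]),3),round(float(i[-1]),3),len(i)) for i in g])
E
```

```text
crate rim 744 ((0.5324898958206177, -0.011077769100666046), (0.15002411603927612, 0.1003124862909317), 82.94708251953125) [[0.4740000069141388, -0.07900000363588333], [0.5730000138282776, -0.09200000017881393], [0.5910000205039978, 0.05700000002980232], [0.492000013589859, 0.07000000029802322]]
caps 621 ((0.5325517058372498, -0.010740086436271667), (0.11835529655218124, 0.07050412148237228), 82.42752075195312) [[0.49000000953674316, -0.06499999761581421], [0.5600000023841858, -0.07400000095367432], [0.574999988079071, 0.0430000014603138], [0.5049999952316284, 0.05299999937415123]]
bar 311 ((0.5845513343811035, 0.1480334997177124), (0.020616525784134865, 0.18516558408737183), 59.38018035888672) [[0.5, 0.1860000044107437], [0.6589999794960022, 0.09200000017881393], [0.6690000295639038, 0.10999999940395355], [0.5099999904632568, 0.20399999618530273]]
rails 990 ((0.6729577779769897, 0.010445967316627502), (0.2797456681728363, 0.22706133127212524), 89.01656341552734) [[0.5569999814033508, -0.12700000405311584], [0.7839999794960022, -0.13099999725818634], [0.7889999747276306, 0.14800000190
[... 341 characters left out ...]
108, 16)]
0.65 [(-0.12, -0.104, 19), (0.086, 0.099, 15)]
0.66 [(-0.115, -0.098, 20), (0.081, 0.094, 16)]
0.67 [(-0.112, -0.098, 17), (0.073, 0.091, 20)]
0.68 [(-0.112, -0.098, 24), (0.072, 0.086, 20)]
0.69 [(-0.115, -0.098, 25), (0.07, 0.086, 21)]
0.7 [(-0.115, -0.101, 21), (0.07, 0.084, 24)]
0.71 [(-0.115, -0.101, 19), (0.07, 0.084, 21)]
0.72 [(-0.115, -0.101, 24), (0.07, 0.084, 19)]
0.73 [(-0.115, -0.101, 20), (0.067, 0.084, 21)]
0.74 [(-0.118, -0.101, 20), (0.068, 0.081, 21)]
0.75 [(-0.118, -0.104, 22), (0.067, 0.081, 18)]
0.76 [(-0.118, -0.025, 56), (-0.014, -0.011, 2), (0.068, 0.081, 22)]
0.77 [(-0.118, 0.082, 232)]
0.78 [(-0.074, 0.079, 148)]
0.79 [(0.041, 0.041, 1), (0.073, 0.079, 3)]
```

View pics/top0c.png

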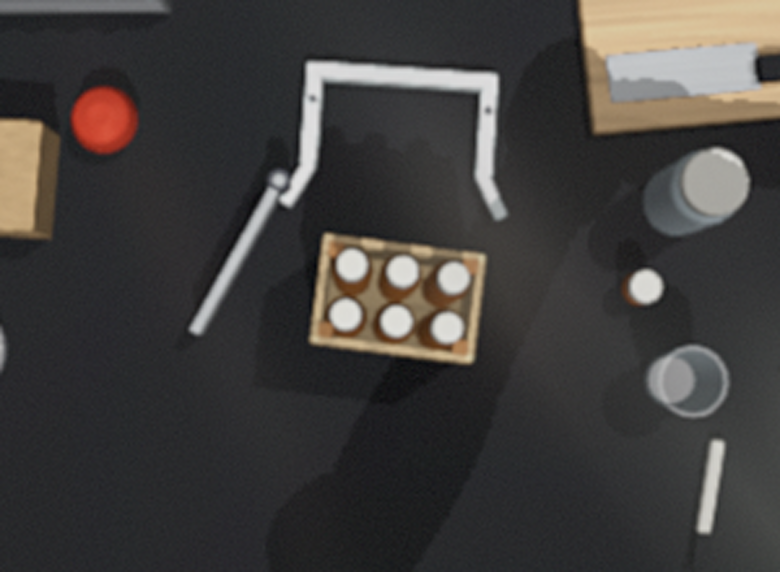

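View pics/scene0.png

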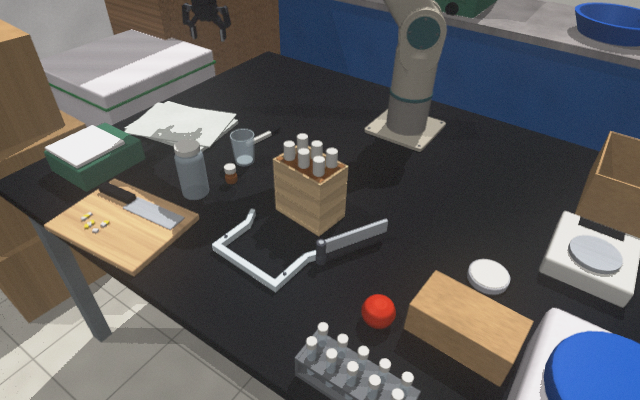

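```bash
cat >> h.py <<'E'
def plan(p,yaw,n):
    "rows in tool axes from the current pose to p,yaw (tool straight down)"
    s=bot.get_state();a=s["tool_pos"];y0=s["ee_rot"][2];dy=(yaw-y0+np.pi)%(2*np.pi)-np.pi
    step=(np.array(p)-a)/n
    for i in range(n):
        Rm=R.from_euler("xyz",[np.pi,0,y0+dy*i/n]).as_matrix()
        t=Rm.T@step;print({"x":round(t[0],4),"y":round(t[1],4),"z":round(t[2],4),"twist":round(-np.degrees(dy/n),2)})
E
python3 - <<'E'
from h import *
print(bot.grip_depth,np.array(bot.get_calibration("wrist")["mount"]).round(3).tolist())
W=np.load("top0.npy");x,y,z=[W[...,i] for i in range(3)]
h=(z>.012)&(z<.028)
def fit(m,ax):
    a,b=(x[m],y[m]) if ax==0 else (y[m],x[m])
    c=np.polyfit(a,b,1);r=b-np.polyval(c,a);k=abs(r)<.008;c=np.polyfit(a[k],b[k],1);r=b[k]-np.polyval(c,a[k]);print(c.round(4),np.percentile(r,[2,98]).round(4),k.sum())
fit(h&(x>.68)&(x<.755)&(y>.06)&(y<.095),0)
fit(h&(x>.68)&(x<.755)&(y>-.125)&(y<-.09),0)
fit(h&(x>.75)&(x<.80)&(y>-.09)&(y<.06),1)
m=(x>.645)&(x<.69)&(y>.09)&(y<.13)&(z>.05);print("pin",np.median(W[m],0),m.sum())
plan([.40,-.01,.23],1.51,12)
E
```

```text
0.0187 [[0.001, -0.951, -0.31, 0.079], [1.0, 0.001, 0.001, -0.001], [-0.0, -0.31, 0.951, -0.143], [0.0, 0.0, 0.0, 1.0]]
[-0.0651  0.1227] [-0.0076  0.0076] 158
[-0.0622 -0.063 ] [-0.0079  0.0074] 162
[0.0699 0.773 ] [-0.0071  0.0079] 325
pin [0.65453472 0.10524369 0.06045105] 57
{'x': np.float64(0.0299), 'y': np.float64(-0.0395), 'z': np.float64(0.0001), 'twist': np.float64(-5.15)}
{'x': np.float64(0.0334), 'y': np.float64(-0.0366), 'z': np.float64(0.0001), 'twist': np.float64(-5.15)}
{'x': np.float64(0.0365), 'y': np.float64(-0.0335), 'z': np.float64(0.0001), 'twist': np.float64(-5.15)}
{'x': np.float64(0.0394), 'y': np.float64(-0.0301), 'z': np.float64(0.0001), 'twist': np.float64(-5.15)}
{'x': np.float64(0.0419), 'y': np.float64(-0.0264), 'z': np.float64(0.0001), 'twist': np.float64(-5.15)}
{'x': np.float64(0.0441), 'y': np.float64(-0.0226), 'z': np.float64(0.0001), 'twist': np.float64(-5.15)}
{'x': np.float64(0.046), 'y': np.float64(-0.0185), 'z': np.float64(0.0001), 'twist': np.float64(-5.15)}
{'x': np.float64(0.0474), 'y': np.float64(-0.0143), 'z': np.float64(0.0001), 'twist': np.float64(-5.15)}
{'x': np.float64(0.0485), 'y': np.float64(-0.01), 'z': np.float64(0.0001), 'twist': np.float64(-5.15)}
{'x': np.float64(0.0492), 'y': np.float64(-0.0056), 'z': np.float64(0.0001), 'twist': np.float64(-5.15)}
{'x': np.float64(0.0495), 'y': np.float64(-0.0011), 'z': np.float64(0.0001), 'twist': np.float64(-5.15)}
{'x': np.float64(0.0494), 'y': np.float64(0.0033), 'z': np.float64(0.0001), 'twist': np.float64(-5.15)}
```

Emit:
apply_moves(increments=[{"x": 0.03,"y": -0.0395,"twist": -5.15},{"x": 0.0335,"y": -0.0365,"twist": -5.15},{"x": 0.0365,"y": -0.0335,"twist": -5.15},{"x": 0.0395,"y": -0.03,"twist": -5.15},{"x": 0.042,"y": -0.0265,"twist": -5.15},{"x": 0.044,"y": -0.0225,"twist": -5.15},{"x": 0.046,"y": -0.0185,"twist": -5.15},{"x": 0.0475,"y": -0.0145,"twist": -5.15},{"x": 0.0485,"y": -0.01,"twist": -5.15},{"x": 0.049,"y": -0.0055,"twist": -5.15}])

```text
invalid input
```

Emit:
apply_moves(increments=[{"x": 0.0495,"y": -0.001,"twist": -5.15},{"x": 0.0495,"y": 0.0035,"twist": -5.15},{},{}])

```text
invalid input
```

Emit:
apply_moves(increments=[{"x": 0.03,"y": -0.0395,"z": 0,"twist": -5.15,"gripper": 0.0854}])

```text
clock: 1.2
tool_pos: [0.2791, -0.5478, 0.2308]
ee_rot: [3.137, 0.004, 0.515]
ft_force: [1.1, 0.8, 0.4]
width: 0.997
grip_force: 0.0
```

Emit:
apply_moves(increments=[{"x": 0.0335,"y": -0.0365,"z": 0,"twist": -5.15,"gripper": 0.0854},{"x": 0.0365,"y": -0.0335,"z": 0,"twist": -5.15,"gripper": 0.0854},{"x": 0.0395,"y": -0.03,"z": 0,"twist": -5.15,"gripper": 0.0854},{"x": 0.042,"y": -0.0265,"z": 0,"twist": -5.15,"gripper": 0.0854},{"x": 0.044,"y": -0.0225,"z": 0,"twist": -5.15,"gripper": 0.0854},{"x": 0.046,"y": -0.0185,"z": 0,"twist": -5.15,"gripper": 0.0854},{"x": 0.0475,"y": -0.0145,"z": 0,"twist": -5.15,"gripper": 0.0854},{"x": 0.0485,"y": -0.01,"z": 0,"twist": -5.15,"gripper": 0.0854},{"x": 0.049,"y": -0.0055,"z": 0,"twist": -5.15,"gripper": 0.0854},{"x": 0.0495,"y": -0.001,"z": 0,"twist": -5.15,"gripper": 0.0854}])

```text
clock: 2.2
tool_pos: [0.3901, -0.0569, 0.2318]
ee_rot: [3.14, 0.0, 1.423]
ft_force: [0.4, 0.3, 0.1]
width: 1.0
grip_force: 0.0
```

Emit:
apply_moves(increments=[{"x": 0.0495,"y": 0.0035,"z": 0,"twist": -5.15,"gripper": 0.0854},{"x": 0,"y": 0,"z": 0,"twist": 0,"gripper": 0.0854},{"x": 0,"y": 0,"z": 0,"twist": 0,"gripper": 0.0854}])

```text
clock: 2.5
tool_pos: [0.4008, -0.0093, 0.2315]
ee_rot: [3.141, 0.0, 1.512]
ft_force: [0.7, -1.2, -0.8]
width: 1.001
grip_force: 0.0
```

```bash
python3 - <<'E'
from h import *
s=bot.get_state();print(s["tool_pos"],s["ee_rot"],s["joint_positions"].round(3),s["ft_force"])
p,W=cloud("scene");cv2.imwrite("pics/s1.png",p[0:300,200:600]);
T=R.from_euler("xyz",s["ee_rot"]).as_matrix();L=(W-s["tool_pos"])@T   # tool coords
m=(abs(L[...,0])<.14)&(abs(L[...,1])<.14)&(L[...,2]<.03)&(L[...,2]>-.30)&(W[...,0]<.47)
Q=L[m];Q[:,2]*=-1
for a in np.arange(-.02,.29,.01):
    k=Q[abs(Q[:,2]-a)<.005]
    if len(k)>2:print(round(a,2),len(k),np.percentile(k[:,0],[3,97]).round(3),np.percentile(k[:,1],[3,97]).round(3))
E
```

```text
[ 0.40083234 -0.00925623  0.23148773] [3.14117124e+00 5.99657033e-06 1.51227724e+00] [ 0.242  0.294 -0.366  2.156  0.159  0.716 -0.288] [ 0.71770975 -1.2472297  -0.77296127]
0.01 9 [-0.006  0.006] [-0.046  0.049]
0.02 57 [-0.006  0.013] [-0.047  0.055]
0.03 71 [-0.007  0.014] [-0.047  0.057]
0.04 80 [-0.009  0.015] [-0.048  0.057]
0.05 62 [-0.009  0.015] [-0.051  0.057]
0.06 67 [-0.004  0.016] [-0.068  0.063]
0.07 99 [-0.007  0.017] [-0.072  0.068]
0.08 138 [-0.006  0.021] [-0.068  0.069]
0.09 123 [-0.005  0.02 ] [-0.064  0.068]
0.1 158 [-0.007  0.022] [-0.061  0.069]
0.11 182 [-0.007  0.02 ] [-0.062  0.069]
0.12 98 [-0.008  0.015] [-0.061  0.067]
0.13 101 [-0.018  0.039] [-0.005  0.038]
0.14 149 [-0.022  0.04 ] [-0.008  0.037]
0.15 151 [-0.018  0.04 ] [-0.006  0.038]
0.16 155 [-0.015  0.039] [-0.01   0.037]
0.17 209 [-0.024  0.039] [-0.014  0.036]
0.18 120 [-0.012  0.033] [-0.008  0.032]
0.19 125 [-0.017  0.039] [-0.006  0.038]
0.2 167 [-0.022  0.039] [-0.009  0.037]
0.21 185 [-0.022  0.039] [-0.011  0.038]
0.22 168 [-0.02   0.038] [-0.007  0.037]
0.23 175 [-0.019  0.038] [-0.008  0.036]
0.24 159 [-0.017  0.038] [-0.007  0.036]
0.25 166 [-0.018  0.046] [-0.009  0.037]
0.26 187 [-0.015  0.044] [-0.006  0.036]
0.27 64 [0.002 0.041] [0.003 0.036]
```

View pics/s1.png

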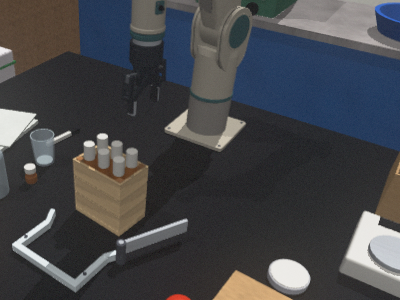

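Emit:
apply_moves(increments=[{"x": 0,"y": 0,"z": 0,"twist": 0,"gripper": 0.058},{"x": 0,"y": 0,"z": 0,"twist": 0,"gripper": 0.058},{"x": 0,"y": 0,"z": 0,"twist": 0,"gripper": 0.058},{"x": 0,"y": 0,"z": 0,"twist": 0,"gripper": 0.058}])

```text
clock: 2.95
tool_pos: [0.4005, -0.0109, 0.2313]
ee_rot: [3.142, 0.0, 1.508]
ft_force: [0.2, 0.3, 1.2]
width: 0.676
grip_force: 0.0
```

```bash
python3 - <<'E'
from h import *
s=bot.get_state();print(s["width"])
T=R.from_euler("xyz",s["ee_rot"]).as_matrix()
for n in("scene","top"):
  A=[]
  for _ in range(2):
    p,W=cloud(n)
    L=(W-s["tool_pos"])@T
    m=(abs(L[...,0])<.05)&(abs(L[...,1])<.14)&(L[...,2]<.03)&(L[...,2]>-.15)&(W[...,0]<.47)
    A.append(L[m])
  Q=np.vstack(A);Q[:,2]*=-1
  for a in np.arange(0,.15,.005):
    k=Q[abs(Q[:,2]-a)<.0025]
    if len(k)>2:print(n,round(a,3),len(k),np.percentile(k[:,1],[2,10,90,98]).round(3))
cv2.imwrite("pics/s2.png",cv2.resize(bot.camera("scene")[0][0:130,290:400],None,fx=5,fy=4.5,interpolation=cv2.INTER_CUBIC))
E
```

```text
0.675681672100024
scene 0.005 27 [-0.033 -0.032  0.035  0.037]
scene 0.01 60 [-0.035 -0.032  0.036  0.04 ]
scene 0.015 61 [-0.034 -0.032  0.041  0.042]
scene 0.02 60 [-0.033 -0.031  0.043  0.044]
scene 0.025 82 [-0.038 -0.032  0.042  0.043]
scene 0.03 70 [-0.04  -0.032  0.042  0.044]
scene 0.035 76 [-0.034 -0.031  0.043  0.044]
scene 0.04 74 [-0.041 -0.033  0.042  0.044]
scene 0.045 46 [-0.041 -0.036  0.041  0.043]
scene 0.05 76 [-0.051 -0.036  0.051  0.058]
scene 0.055 124 [-0.054 -0.049  0.06   0.062]
scene 0.06 116 [-0.057 -0.051  0.06   0.062]
scene 0.065 97 [-0.062 -0.055  0.06   0.063]
scene 0.07 112 [-0.059 -0.048  0.061  0.064]
scene 0.075 145 [-0.063 -0.053  0.063  0.064]
scene 0.08 145 [-0.062 -0.054  0.064  0.066]
scene 0.085 163 [-0.061 -0.054  0.065  0.066]
scene 0.09 138 [-0.062 -0.054  0.065  0.066]
scene 0.095 160 [-0.064 -0.054  0.066  0.068]
scene 0.1 163 [-0.064 -0.056  0.067  0.068]
scene 0.105 219 [-0.062 -0.056  0.067  0.069]
scene 0.11 207 [-0.061 -0.02   0.063  0.066]
scene 0.115 78 [-0.002  0.004  0.04   0.041]
scene 0.12 62 [0.01  0.019 0.038 0.039]
scene 0.125 45 [0.021 0.027 0.038 0.039]
scene 0.13 111 [-0.008  0.004  0.037  0.039]
scene 0.135 135 [-0.009  0.003  0.037  0.038]
scene 0.14 153 [-0.01   0.002  0.036  0.039]
scene 0.145 150 [-0.011  0.003  0.036  0.038]
top 0.05 8 [0.034 0.036 0.043 0.044]
top 0.055 22 [0.034 0.036 0.052 0.054]
top 0.06 18 [0.038 0.038 0.049 0.053]
top 0.065 7 [0.034 0.035 0.046 0.047]
top 0.07 4 [0.032 0.032 0.033 0.034]
top 0.075 6 [0.03  0.031 0.032 0.032]
top 0.095 18 [0.049 0.049 0.053 0.06 ]
top 0.1 26 [0.049 0.05  0.054 0.062]
top 0.105 52 [0.051 0.054 0.066 0.067]
top 0.11 161 [0.037 0.041 0.064 0.065]
top 0.115 38 [0.034 0.036 0.053 0.06 ]
top 0.12 9 [0.036 0.036 0.037 0.037]
top 0.13 4 [0.035 0.035 0.036 0.036]
top 0.135 3 [0.029 0.03  0.035 0.035]
top 0.14 10 [0.02  0.027 0.036 0.036]
top 0.145 13 [0.019 0.021 0.036 0.036]
```

View pics/s2.png

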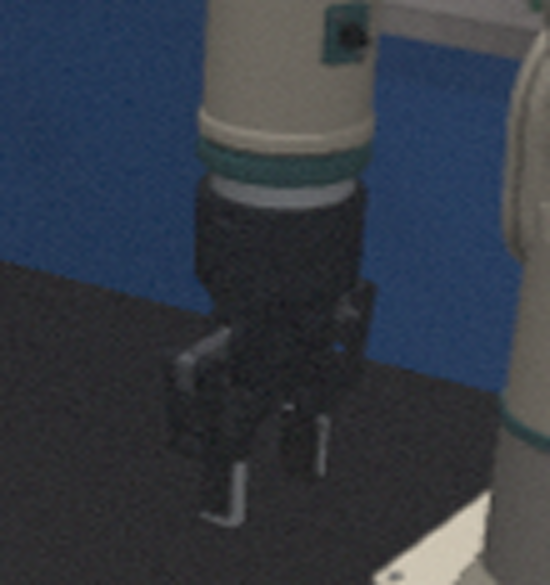

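Emit:
apply_moves(increments=[{"x": 0.006,"y": -0.004,"z": 0.04,"twist": 0,"gripper": 0.0854},{"x": 0,"y": 0,"z": 0.045,"twist": 0,"gripper": 0.0854},{"x": 0,"y": 0,"z": 0.045,"twist": 0,"gripper": 0.0854},{"x": 0,"y": 0,"z": 0.045,"twist": 0,"gripper": 0.0854},{"x": 0,"y": 0,"z": 0.03,"twist": 0,"gripper": 0.0854},{"x": 0,"y": 0,"z": 0.02,"twist": 0,"gripper": 0.0854},{"x": 0,"y": 0,"z": 0,"twist": 0,"gripper": 0.0854},{"x": 0,"y": 0,"z": 0,"twist": 0,"gripper": 0.0854}])

```text
clock: 4.0
tool_pos: [0.3979, -0.0101, 0.0386]
ee_rot: [3.141, 0.016, 1.508]
ft_force: [0.8, 0.3, 0.4]
width: 1.003
grip_force: 0.0
```

Emit:
apply_moves(increments=[{"x": 0,"y": 0,"z": 0.005,"twist": 0,"gripper": 0.0854},{"x": 0,"y": 0,"z": 0.004,"twist": 0,"gripper": 0.0854},{"x": 0,"y": 0,"z": 0.002,"twist": 0,"gripper": 0.0854}])

```text
clock: 4.3
tool_pos: [0.3988, -0.0105, 0.0284]
ee_rot: [3.138, 0.017, 1.508]
ft_force: [0.3, 0.2, 0.1]
width: 0.999
grip_force: 0.0
```

```bash
python3 - <<'E'
from h import *
s=bot.get_state();print(s["tool_pos"],s["ee_rot"],s["joint_positions"].round(3))
E
```

```text
[ 0.39880616 -0.01047266  0.02842016] [3.13839281 0.016598   1.50772723] [ 0.149  0.726 -0.302  2.341  1.156  0.236 -1.288]
```

Emit:
apply_moves(increments=[{"x": 0.002,"y": 0.006,"z": 0,"twist": 0,"gripper": 0.0854},{"x": 0.002,"y": 0,"z": 0.01,"twist": 0,"gripper": 0.0854},{"x": 0,"y": 0,"z": 0.01,"twist": 0,"gripper": 0.0854},{"x": 0,"y": 0,"z": 0.01,"twist": 0,"gripper": 0.0854},{"x": 0,"y": 0,"z": 0.004,"twist": 0,"gripper": 0.0854}])

```text
clock: 4.8
tool_pos: [0.4052, -0.0073, -0.0066]
ee_rot: [3.139, 0.017, 1.508]
ft_force: [-0.7, 0.1, 0.2]
width: 1.0
grip_force: 0.0
```

```bash
python3 - <<'E'
from h import *
s=bot.get_state();print(s["tool_pos"],s["ee_rot"],s["joint_positions"].round(3),s["ft_force"])
E
```

```text
[ 0.40524929 -0.00733275 -0.00660571] [3.13925729 0.0165184  1.50804315] [ 0.153  0.817 -0.319  2.329  1.485  0.249 -1.615] [-0.66038035  0.07723442  0.22021558]
```

Emit:
apply_moves(increments=[{"x": 0,"y": 0.003,"z": 0,"twist": 0,"gripper": 0.0854},{"x": 0,"y": 0.003,"z": 0,"twist": 0,"gripper": 0.0854},{"x": 0,"y": 0.002,"z": 0,"twist": 0,"gripper": 0.0854},{"x": 0,"y": 0.002,"z": 0,"twist": 0,"gripper": 0.0854}])

```text
clock: 5.2
tool_pos: [0.41, -0.0081, -0.0061]
ee_rot: [-3.137, 0.017, 1.508]
ft_force: [-12.3, 1.1, 4.7]
width: 0.999
grip_force: 0.0
```

```bash
cat >> h.py <<'E'
def crate():
    p,W=cloud("top");x,y,z=[W[...,i] for i in range(3)]
    reg=(x>.47)&(x<.80)&(abs(y+.012)<.10)
    b=np.array([.711,-.016]);c,sn=np.cos(-.066),np.sin(-.066)
    for lo,hi in((.152,.172),(.19,.215)):
        m=reg&(z>lo)&(z<hi);q=np.c_[x[m],y[m]].astype(np.float32);(cx,cy),sz,a=cv2.minAreaRect(q)
        a=(a+45)%90-45;d=np.array([cx,cy])-b
        zz=np.linalg.lstsq(np.c_[x[m],y[m],np.ones(m.sum())],z[m],rcond=None)[0]
        print("crate z%.2f"%lo,round(cx,4),round(cy,4),np.round(sz,3),"yaw-bay",round(np.radians(a)+.066,3),"bay xy",round(d[0]*c+d[1]*sn,4),round(-d[0]*sn+d[1]*c,4),"slope",zz[:2].round(3),len(q))
    s=bot.get_state();print("tcp",s["tool_pos"].round(4),s["ee_rot"].round(3),"F",s["ft_force"].round(1),"t",s["clock"])
E
python3 -c "
from h import *
crate()"
```

```text
crate z0.15 0.5344 -0.0112 [0.15 0.1 ] yaw-bay -0.05 bay xy -0.1766 -0.0068 slope [-0.001  0.001] 692
crate z0.19 0.5342 -0.0109 [0.118 0.071] yaw-bay -0.052 bay xy -0.1767 -0.0066 slope [-0.004  0.   ] 626
tcp [ 0.4106 -0.0082 -0.0062] [-3.137  0.018  1.508] F [-9.4  0.2  1.8] t 5.25
```

Emit:
apply_moves(increments=[{"x": 0,"y": 0.003,"z": 0,"twist": 0,"gripper": 0.0854},{"x": 0,"y": 0.003,"z": 0,"twist": 0,"gripper": 0.0854},{"x": 0,"y": 0.003,"z": 0,"twist": 0,"gripper": 0.0854},{"x": 0,"y": 0.003,"z": 0,"twist": 0,"gripper": 0.0854},{"x": 0,"y": 0.003,"z": 0,"twist": 0,"gripper": 0.0854}])

```text
clock: 5.75
tool_pos: [0.425, -0.0101, -0.0063]
ee_rot: [-3.136, 0.019, 1.507]
ft_force: [-10.5, -0.0, 2.1]
width: 1.001
grip_force: 0.0
```

```bash
python3 -c "
from h import *
crate()"
```

```text
crate z0.15 0.5488 -0.0113 [0.15 0.1 ] yaw-bay -0.007 bay xy -0.1622 -0.0061 slope [ 0.001 -0.002] 700
crate z0.19 0.549 -0.0114 [0.118 0.07 ] yaw-bay -0.02 bay xy -0.1619 -0.0061 slope [0.001 0.002] 626
tcp [ 0.4259 -0.0101 -0.0064] [-3.137  0.019  1.507] F [-7.9  0.3 -1.4] t 5.8
```

Emit:
apply_moves(increments=[{"x": 0.001,"y": 0.004,"z": 0,"twist": 0,"gripper": 0.0854},{"x": 0.002,"y": 0.004,"z": 0,"twist": 0,"gripper": 0.0854},{"x": 0.002,"y": 0.004,"z": 0,"twist": 0,"gripper": 0.0854},{"x": 0.001,"y": 0.004,"z": 0,"twist": 0,"gripper": 0.0854},{"x": 0.0003,"y": 0.004,"z": 0,"twist": 0,"gripper": 0.0854},{"x": 0.0003,"y": 0.004,"z": 0,"twist": 0,"gripper": 0.0854},{"x": 0.0003,"y": 0.004,"z": 0,"twist": 0,"gripper": 0.0854},{"x": 0.0003,"y": 0.004,"z": 0,"twist": 0,"gripper": 0.0854}])

```text
clock: 6.6
tool_pos: [0.4571, -0.005, -0.0066]
ee_rot: [-3.135, 0.02, 1.507]
ft_force: [-10.4, -0.2, 1.7]
width: 0.999
grip_force: 0.0
```

```bash
python3 -c "
from h import *
crate()"
```

```text
crate z0.15 0.5809 -0.0073 [0.15  0.101] yaw-bay 0.0 bay xy -0.1303 0.0001 slope [-0.004  0.   ] 714
crate z0.19 0.5806 -0.0071 [0.118 0.071] yaw-bay -0.003 bay xy -0.1307 0.0002 slope [ 0.003 -0.   ] 637
tcp [ 0.4583 -0.0048 -0.0066] [-3.137  0.019  1.507] F [-6.8 -0.5  0.2] t 6.65
```

Emit:
apply_moves(increments=[{"x": 0.0003,"y": 0.005,"z": 0,"twist": 0,"gripper": 0.0854},{"x": 0.0003,"y": 0.005,"z": 0,"twist": 0,"gripper": 0.0854},{"x": 0,"y": 0.005,"z": 0,"twist": 0,"gripper": 0.0854},{"x": 0,"y": 0.005,"z": 0,"twist": 0,"gripper": 0.0854},{"x": 0,"y": 0.005,"z": 0,"twist": 0,"gripper": 0.0854},{"x": 0,"y": 0.005,"z": 0,"twist": 0,"gripper": 0.0854},{"x": 0,"y": 0.005,"z": 0,"twist": 0,"gripper": 0.0854},{"x": 0,"y": 0.005,"z": 0,"twist": 0,"gripper": 0.0854},{"x": 0,"y": 0.005,"z": 0,"twist": 0,"gripper": 0.0854},{"x": 0,"y": 0.005,"z": 0,"twist": 0,"gripper": 0.0854}])

```text
clock: 7.65
tool_pos: [0.5068, -0.0066, -0.0066]
ee_rot: [-3.134, 0.018, 1.509]
ft_force: [-10.2, 0.8, 2.1]
width: 0.997
grip_force: 0.0
```

```bash
python3 -c "
from h import *
crate()"
```

```text
crate z0.15 0.6305 -0.0084 [0.15  0.101] yaw-bay 0.012 bay xy -0.0808 0.0023 slope [0.003 0.003] 729
crate z0.19 0.6308 -0.0081 [0.115 0.071] yaw-bay 0.018 bay xy -0.0806 0.0025 slope [-0.007 -0.001] 623
tcp [ 0.5083 -0.0066 -0.0066] [-3.136  0.018  1.508] F [-6.2  0.2  0.9] t 7.7
```

Emit:
apply_moves(increments=[{"x": -0.0003,"y": 0.005,"z": 0,"twist": 0,"gripper": 0.0854},{"x": -0.0003,"y": 0.005,"z": 0,"twist": 0,"gripper": 0.0854},{"x": -0.0003,"y": 0.005,"z": 0,"twist": 0,"gripper": 0.0854},{"x": -0.0003,"y": 0.005,"z": 0,"twist": 0,"gripper": 0.0854},{"x": -0.0003,"y": 0.005,"z": 0,"twist": 0,"gripper": 0.0854},{"x": 0,"y": 0.005,"z": 0,"twist": 0,"gripper": 0.0854},{"x": 0,"y": 0.005,"z": 0,"twist": 0,"gripper": 0.0854},{"x": 0,"y": 0.005,"z": 0,"twist": 0,"gripper": 0.0854},{"x": 0,"y": 0.005,"z": 0,"twist": 0,"gripper": 0.0854},{"x": 0,"y": 0.005,"z": 0,"twist": 0,"gripper": 0.0854}])

```text
clock: 8.7
tool_pos: [0.5564, -0.0108, -0.0067]
ee_rot: [-3.133, 0.018, 1.509]
ft_force: [-10.4, 0.8, 2.6]
width: 1.005
grip_force: 0.0
```

```bash
python3 -c "
from h import *
crate()"
```

```text
crate z0.15 0.6806 -0.0127 [0.151 0.102] yaw-bay 0.015 bay xy -0.0306 0.0013 slope [-0.011  0.001] 695
crate z0.19 0.6802 -0.0129 [0.116 0.072] yaw-bay 0.02 bay xy -0.031 0.001 slope [ 0.002 -0.002] 638
tcp [ 0.5579 -0.0109 -0.0066] [-3.135  0.017  1.509] F [-7.2 -0.3  1.1] t 8.75
```

Remaining about 33 mm; the last part in small steps.

Emit:
apply_moves(increments=[{"x": 0,"y": 0.005,"z": 0,"twist": 0,"gripper": 0.0854},{"x": 0,"y": 0.005,"z": 0,"twist": 0,"gripper": 0.0854},{"x": 0,"y": 0.005,"z": 0,"twist": 0,"gripper": 0.0854},{"x": 0,"y": 0.004,"z": 0,"twist": 0,"gripper": 0.0854},{"x": 0,"y": 0.003,"z": 0,"twist": 0,"gripper": 0.0854},{"x": 0,"y": 0.003,"z": 0,"twist": 0,"gripper": 0.0854}])

```text
clock: 9.35
tool_pos: [0.5813, -0.0123, -0.0067]
ee_rot: [-3.133, 0.017, 1.509]
ft_force: [-11.1, -0.8, 1.5]
width: 0.996
grip_force: 0.0
```

Emit:
apply_moves(increments=[{"x": 0,"y": 0.003,"z": 0,"twist": 0,"gripper": 0.0854},{"x": 0,"y": 0.002,"z": 0,"twist": 0,"gripper": 0.0854}])

```text
clock: 9.55
tool_pos: [0.5865, -0.0126, -0.0067]
ee_rot: [-3.133, 0.017, 1.509]
ft_force: [-10.5, 0.7, 1.0]
width: 1.0
grip_force: 0.0
```

```bash
python3 -c "
from h import *
crate()"
```

```text
crate z0.15 0.655 -0.0119 [0.151 0.208] yaw-bay 0.024 bay xy -0.0562 0.0004 slope [-0.006 -0.001] 659
crate z0.19 0.711 -0.0141 [0.118 0.073] yaw-bay 0.015 bay xy -0.0001 0.0019 slope [ 0.001 -0.002] 628
tcp [ 0.587  -0.0126 -0.0068] [-3.134  0.017  1.509] F [-9.3  1.3  0.2] t 9.6
```

Emit:
apply_moves(increments=[{"x": 0,"y": 0.001,"z": 0,"twist": 0,"gripper": 0.0854},{"x": 0,"y": 0.001,"z": 0,"twist": 0,"gripper": 0.0854}])

```text
clock: 9.8
tool_pos: [0.588, -0.0127, -0.0067]
ee_rot: [-3.133, 0.017, 1.509]
ft_force: [-10.5, -0.3, 1.9]
width: 1.002
grip_force: 0.0
```

Emit:
apply_moves(increments=[{"x": 0,"y": 0.001,"z": 0,"twist": 0,"gripper": 0.0854}])

```text
clock: 9.9
tool_pos: [0.5891, -0.0128, -0.0067]
ee_rot: [-3.133, 0.017, 1.509]
ft_force: [-10.0, 1.3, 1.8]
width: 1.001
grip_force: 0.0
```

```bash
python3 -c "
from h import *
crate()"
```

```text
crate z0.15 0.6586 -0.012 [0.151 0.207] yaw-bay 0.016 bay xy -0.0525 0.0005 slope [-0.011 -0.001] 655
crate z0.19 0.7121 -0.0139 [0.118 0.071] yaw-bay 0.016 bay xy 0.001 0.0021 slope [-0.001  0.001] 614
tcp [ 0.5895 -0.0128 -0.0067] [-3.133  0.017  1.509] F [-9.4  1.4  1.1] t 9.95
```

Emit:
apply_moves(increments=[{"x": 0,"y": 0.001,"z": 0,"twist": 0,"gripper": 0.0854},{"x": 0,"y": 0.001,"z": 0,"twist": 0,"gripper": 0.0854}])

```text
clock: 10.15
tool_pos: [0.5902, -0.0128, -0.0067]
ee_rot: [-3.131, 0.018, 1.509]
ft_force: [-14.0, 0.6, 3.7]
width: 1.001
grip_force: 0.0
```

Emit:
apply_moves(increments=[{"x": 0,"y": 0.001,"z": 0,"twist": 0,"gripper": 0.0854}])

```text
clock: 10.25
tool_pos: [0.5903, -0.0126, -0.0067]
ee_rot: [-3.13, 0.018, 1.51]
ft_force: [-17.2, 1.4, 7.7]
width: 1.001
grip_force: 0.0
```

Emit:
apply_moves(increments=[{"x": 0,"y": 0.001,"z": 0,"twist": 0,"gripper": 0.0854}])

```text
clock: 10.35
tool_pos: [0.5906, -0.0122, -0.0068]
ee_rot: [-3.129, 0.017, 1.51]
ft_force: [-16.1, 2.5, 1.7]
width: 1.0
grip_force: 0.0
```

Emit:
apply_moves(increments=[{"x": 0,"y": 0,"z": 0,"twist": 0,"gripper": 0.0854},{"x": 0,"y": -0.02,"z": 0,"twist": 0,"gripper": 0.0854},{"x": 0,"y": -0.03,"z": 0,"twist": 0,"gripper": 0.0854},{"x": 0,"y": -0.03,"z": -0.03,"twist": 0,"gripper": 0.0854},{"x": 0,"y": -0.02,"z": -0.04,"twist": 0,"gripper": 0.05},{"x": 0,"y": 0,"z": -0.05,"twist": 0,"gripper": 0.0},{"x": 0,"y": 0,"z": -0.05,"twist": 0,"gripper": 0.0},{"x": 0,"y": 0,"z": 0,"twist": 0,"gripper": 0.0},{"x": 0,"y": 0,"z": 0,"twist": 0,"gripper": 0.0}])

```text
clock: 11.25
tool_pos: [0.4991, -0.004, 0.1653]
ee_rot: [3.138, 0.016, 1.508]
ft_force: [0.7, -0.6, -0.2]
width: 0.142
grip_force: 0.0
```

```bash
python3 - <<'E'
from h import *
crate()
p,W=cloud("top");x,y,z=[W[...,i] for i in range(3)]
m=(x>.45)&(x<.70)&(y>.09)&(y<.23)&(z>.05)&(z<.075)
q=np.c_[x[m],y[m]].astype(np.float32);print(cv2.boxPoints(cv2.minAreaRect(q)).round(3).tolist(),m.sum())
print(cv2.fitLine(q,cv2.DIST_HUBER,0,.01,.01).ravel())
cv2.imwrite("pics/top1.png",cv2.resize(p[90:310,180:480],None,fx=2.6,fy=2.6))
s=bot.get_state();print(s["joint_positions"].round(3),s["width"])
E
```

```text
crate z0.15 0.7144 -0.0141 [0.151 0.1  ] yaw-bay 0.002 bay xy 0.0033 0.0021 slope [-0.005 -0.001] 730
crate z0.19 0.7133 -0.0139 [0.118 0.069] yaw-bay 0.009 bay xy 0.0022 0.0022 slope [-0.005  0.003] 618
tcp [ 0.4982 -0.0044  0.1639] [3.14  0.016 1.508] F [-0.6 -0.5 -1. ] t 11.3
[[0.49399998784065247, 0.17499999701976776], [0.6600000262260437, 0.09200000017881393], [0.6690000295639038, 0.11100000143051147], [0.5040000081062317, 0.19499999284744263]] 317
[ 0.8751791  -0.4837991   0.5832076   0.14515658]
[ 0.49   0.639 -0.833  1.99   0.674  0.817 -0.799] -0.0008532106177282423
```

View pics/top1.png

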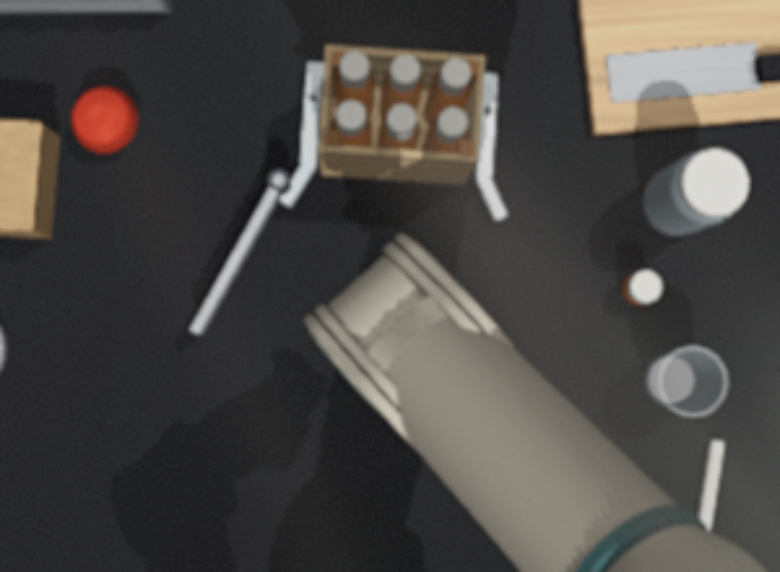

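```bash
cat >> h.py <<'E'
c,sn=np.cos(-.066),np.sin(-.066);B=np.array([[c,-sn],[sn,c]]);O=np.array([.711,-.016]);P=np.array([-.064,.118])
def fing(a,r,off): return O+B@(P+r*np.array([-np.sin(a),-np.cos(a)])-off*np.array([np.cos(a),-np.sin(a)]))
def rows(path):
    s=bot.get_state();p=s["tool_pos"][:2];y=s["ee_rot"][2];Rm=R.from_euler("xyz",[np.pi,0,y]).as_matrix()
    for q in path:
        t=Rm.T@np.r_[q-p,0];print(q.round(3),"x %.4f y %.4f"%(t[0],t[1]));p=q
E
python3 - <<'E'
from h import *
print("approach");a=fing(2.07,.11,.045);p0=bot.get_state()["tool_pos"][:2];rows([p0+(a-p0)*i/5 for i in range(1,6)])
# sweep continues from a
print("sweep");rows([a,fing(2.07,.11,.025)]+[fing(t,.11,.022) for t in np.linspace(1.9,.5,10)])
E
```

```text
approach
[0.515 0.037] x 0.0425 y 0.0151
[0.533 0.078] x 0.0425 y 0.0151
[0.551 0.12 ] x 0.0425 y 0.0151
[0.568 0.161] x 0.0425 y 0.0151
[0.586 0.203] x 0.0425 y 0.0151
sweep
[0.586 0.203] x 0.2125 y 0.0753
[0.575 0.186] x -0.0175 y -0.0096
[0.562 0.169] x -0.0182 y -0.0124
[0.553 0.153] x -0.0157 y -0.0076
[0.547 0.137] x -0.0167 y -0.0051
[0.544 0.12 ] x -0.0173 y -0.0024
[0.543 0.103] x -0.0174 y 0.0003
[0.545 0.085] x -0.0172 y 0.0030
[0.549 0.068] x -0.0165 y 0.0056
[0.556 0.053] x -0.0155 y 0.0081
[0.566 0.038] x -0.0140 y 0.0104
[0.577 0.025] x -0.0122 y 0.0124
```

Emit:
apply_moves(increments=[{"x": 0.0425,"y": 0.015,"z": 0,"twist": 0,"gripper": 0},{"x": 0.0425,"y": 0.015,"z": 0,"twist": 0,"gripper": 0},{"x": 0.0425,"y": 0.015,"z": 0,"twist": 0,"gripper": 0},{"x": 0.0425,"y": 0.015,"z": 0,"twist": 0,"gripper": 0},{"x": 0.0425,"y": 0.015,"z": 0,"twist": 0,"gripper": 0},{"x": 0,"y": 0,"z": 0.04,"twist": 0,"gripper": 0},{"x": 0,"y": 0,"z": 0.045,"twist": 0,"gripper": 0},{"x": 0,"y": 0,"z": 0.04,"twist": 0,"gripper": 0},{"x": 0,"y": 0,"z": 0,"twist": 0,"gripper": 0}])

```text
clock: 12.25
tool_pos: [0.5814, 0.1984, 0.0281]
ee_rot: [-3.13, 0.023, 1.51]
ft_force: [-0.8, -0.4, 0.1]
width: 0.0
grip_force: 0.0
```

Emit:
apply_moves(increments=[{"x": -0.005,"y": -0.003,"z": -0.008,"twist": 0,"gripper": 0},{"x": -0.01,"y": -0.005,"z": 0,"twist": 0,"gripper": 0},{"x": -0.016,"y": -0.011,"z": 0,"twist": 0,"gripper": 0},{"x": -0.0157,"y": -0.0076,"z": 0,"twist": 0,"gripper": 0},{"x": -0.0167,"y": -0.005,"z": 0,"twist": 0,"gripper": 0},{"x": -0.0173,"y": -0.0024,"z": 0,"twist": 0,"gripper": 0}])

```text
clock: 12.85
tool_pos: [0.5486, 0.1226, 0.0465]
ee_rot: [3.136, 0.014, 1.509]
ft_force: [1.0, 2.1, -0.0]
width: 0.001
grip_force: 1.1
```

```bash
python3 - <<'E'
from h import *
s=bot.get_state();print(s["tool_pos"],s["ft_force"])
rows([fing(t,.11,.022) for t in np.linspace(1.3,.5,6)])
E
```

```text
[0.54864801 0.12256801 0.04653352] [ 0.9585022   2.091495   -0.02386894]
[0.543 0.105] x -0.0178 y -0.0048
[0.544 0.087] x -0.0177 y 0.0027
[0.549 0.07 ] x -0.0171 y 0.0055
[0.556 0.053] x -0.0160 y 0.0081
[0.565 0.038] x -0.0145 y 0.0106
[0.577 0.025] x -0.0126 y 0.0127
```

Emit:
apply_moves(increments=[{"x": -0.0178,"y": -0.0045,"z": 0.006,"twist": 0,"gripper": 0},{"x": -0.0177,"y": 0.0027,"z": 0,"twist": 0,"gripper": 0},{"x": -0.017,"y": 0.0055,"z": 0,"twist": 0,"gripper": 0},{"x": -0.016,"y": 0.008,"z": 0,"twist": 0,"gripper": 0},{"x": -0.0145,"y": 0.0105,"z": 0,"twist": 0,"gripper": 0},{"x": -0.0125,"y": 0.0125,"z": 0,"twist": 0,"gripper": 0},{"x": 0,"y": 0,"z": 0,"twist": 0,"gripper": 0}])

```text
clock: 13.55
tool_pos: [0.5767, 0.0212, 0.0393]
ee_rot: [3.141, 0.019, 1.503]
ft_force: [0.7, -0.4, 0.6]
width: 0.001
grip_force: 0.0
```

```bash
cat >> h.py <<'E'
def bar():
    for n in("scene","top"):
        p,W=cloud(n);V=(W[...,:2]-O)@B-P;z=W[...,2]
        m=(z>.03)&(z<.066)&(np.hypot(V[...,0],V[...,1])<.185)&(V[...,0]<.012)&(np.hypot(V[...,0],V[...,1])>.06)
        q=V[m];a=np.arctan2(-q[:,0],-q[:,1]);print(n,len(a),np.percentile(a,[10,50,90]).round(2) if len(a) else "")
        cv2.imwrite("pics/b_%s.png"%n,p)
E
python3 - <<'E'
from h import *
s=bot.get_state();print(s["tool_pos"],s["ft_force"]);bar()
E
```

```text
[0.57669878 0.02115999 0.0393426 ] [ 0.74194488 -0.40050054  0.64546651]
scene 202 [0.44 0.52 0.74]
top 0
```

View pics/b_scene.png

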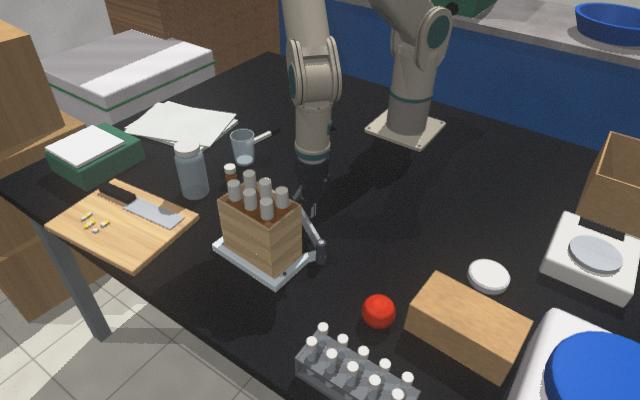

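Emit:
apply_moves(increments=[{"x": 0,"y": -0.03,"z": 0,"twist": 0,"gripper": 0},{"x": -0.009,"y": -0.03,"z": 0,"twist": 0,"gripper": 0.0854},{"x": -0.009,"y": -0.017,"z": 0,"twist": 0,"gripper": 0.0854},{"x": 0,"y": 0,"z": 0.01,"twist": 0,"gripper": 0.0854},{"x": 0,"y": 0,"z": 0.008,"twist": 0,"gripper": 0.0854},{"x": 0,"y": 0,"z": 0,"twist": 0,"gripper": 0.0854},{"x": 0,"y": 0,"z": 0,"twist": 0,"gripper": 0.0854}])

```text
clock: 14.35
tool_pos: [0.4991, 0.0127, 0.0218]
ee_rot: [3.14, 0.016, 1.509]
ft_force: [0.1, 0.6, -0.1]
width: 0.991
grip_force: 0.0
```

Emit:
apply_moves(increments=[{"x": 0,"y": 0.01,"z": 0,"twist": 0,"gripper": 0.0854},{"x": 0,"y": 0.01,"z": 0,"twist": 0,"gripper": 0.0854},{"x": 0,"y": 0.01,"z": 0,"twist": 0,"gripper": 0.0854}])

```text
clock: 14.65
tool_pos: [0.5298, 0.01, 0.0224]
ee_rot: [3.139, 0.016, 1.508]
ft_force: [-1.4, -0.4, 0.1]
width: 1.002
grip_force: 0.7
```

Contact; final target about x = 0.588.

Emit:
apply_moves(increments=[{"x": 0,"y": 0.01,"z": 0,"twist": 0,"gripper": 0.0854},{"x": 0,"y": 0.01,"z": 0,"twist": 0,"gripper": 0.0854},{"x": 0,"y": 0.01,"z": 0,"twist": 0,"gripper": 0.0854},{"x": 0,"y": 0.01,"z": 0,"twist": 0,"gripper": 0.0854},{"x": 0,"y": 0.008,"z": 0,"twist": 0,"gripper": 0.0854},{"x": 0,"y": 0.004,"z": 0,"twist": 0,"gripper": 0.0854}])

```text
clock: 15.25
tool_pos: [0.5813, 0.0066, 0.0223]
ee_rot: [3.14, 0.016, 1.508]
ft_force: [-1.1, -0.6, 0.1]
width: 0.998
grip_force: 0.8
```

```bash
python3 - <<'E'
from h import *
bar();crate()
E
```

```text
scene 82 [0.79 0.85 0.9 ]
top 0 
crate z0.15 0.7139 -0.0142 [0.151 0.099] yaw-bay 0.005 bay xy 0.0028 0.002 slope [-0.003  0.003] 719
crate z0.19 0.714 -0.0142 [0.117 0.069] yaw-bay -0.003 bay xy 0.0029 0.002 slope [0.006 0.001] 624
tcp [0.581  0.0072 0.0225] [3.139 0.015 1.508] F [-0.7  0.2 -0.3] t 15.4
```

Emit:
apply_moves(increments=[{"x": 0,"y": 0.002,"z": 0,"twist": 0,"gripper": 0.0854},{"x": 0,"y": 0.002,"z": 0,"twist": 0,"gripper": 0.0854}])

```text
clock: 15.6
tool_pos: [0.5839, 0.0068, 0.0225]
ee_rot: [3.141, 0.016, 1.509]
ft_force: [-1.4, -0.6, 1.2]
width: 0.998
grip_force: 0.7
```

Emit:
apply_moves(increments=[{"x": 0,"y": 0.002,"z": 0,"twist": 0,"gripper": 0.0854}])

```text
clock: 15.7
tool_pos: [0.5861, 0.0065, 0.0225]
ee_rot: [3.14, 0.016, 1.509]
ft_force: [-1.8, -0.3, 1.8]
width: 0.996
grip_force: 0.7
```

Emit:
apply_moves(increments=[{"x": 0,"y": 0.001,"z": 0,"twist": 0,"gripper": 0.0854}])

```text
clock: 15.8
tool_pos: [0.5874, 0.0064, 0.0225]
ee_rot: [3.14, 0.016, 1.508]
ft_force: [-0.9, 0.2, 0.5]
width: 1.002
grip_force: 0.7
```

Emit:
apply_moves(increments=[{"x": 0,"y": 0.001,"z": 0,"twist": 0,"gripper": 0.0854}])

```text
clock: 15.9
tool_pos: [0.5883, 0.0063, 0.0224]
ee_rot: [3.14, 0.016, 1.508]
ft_force: [-1.7, -0.8, 0.9]
width: 1.003
grip_force: 0.7
```

Emit:
apply_moves(increments=[{"x": 0,"y": 0.001,"z": 0,"twist": 0,"gripper": 0.0854},{"x": 0,"y": 0.001,"z": 0,"twist": 0,"gripper": 0.0854}])

```text
clock: 16.1
tool_pos: [0.589, 0.0062, 0.0223]
ee_rot: [-3.141, 0.017, 1.508]
ft_force: [-6.1, 0.2, 5.2]
width: 0.998
grip_force: 3.5
```

Emit:
apply_moves(increments=[{"x": 0,"y": 0.001,"z": 0,"twist": 0,"gripper": 0.0854}])

```text
clock: 16.2
tool_pos: [0.589, 0.0061, 0.0223]
ee_rot: [-3.139, 0.017, 1.509]
ft_force: [-9.2, 0.6, 6.5]
width: 1.002
grip_force: 4.7
```

Stop reached. Hold briefly, back away, rise, and look.

Emit:
apply_moves(increments=[{"x": 0,"y": 0,"z": 0,"twist": 0,"gripper": 0.0854},{"x": 0,"y": 0,"z": 0,"twist": 0,"gripper": 0.0854},{"x": 0,"y": -0.02,"z": 0,"twist": 0,"gripper": 0.0854},{"x": 0,"y": -0.04,"z": 0,"twist": 0,"gripper": 0.0854},{"x": 0,"y": -0.04,"z": -0.03,"twist": 0,"gripper": 0.0854},{"x": 0,"y": -0.03,"z": -0.05,"twist": 0,"gripper": 0.0854},{"x": 0,"y": 0,"z": -0.05,"twist": 0,"gripper": 0.0854},{"x": 0,"y": 0,"z": -0.05,"twist": 0,"gripper": 0.0854},{"x": 0,"y": 0,"z": 0,"twist": 0,"gripper": 0.0854}])

```text
clock: 17.1
tool_pos: [0.4701, 0.0185, 0.2007]
ee_rot: [3.128, 0.014, 1.508]
ft_force: [0.3, 1.1, 0.3]
width: 1.004
grip_force: 0.0
```

```bash
python3 - <<'E'
from h import *
bar();crate()
p=cv2.imread("pics/b_top.png");cv2.imwrite("pics/top2.png",cv2.resize(p[90:310,180:480],None,fx=2.6,fy=2.6))
E
```

```text
scene 0 
top 230 [-0.03  0.01  0.05]
crate z0.15 0.7142 -0.014 [0.15  0.099] yaw-bay 0.001 bay xy 0.0031 0.0022 slope [0. 0.] 745
crate z0.19 0.7133 -0.014 [0.117 0.07 ] yaw-bay -0.002 bay xy 0.0021 0.0021 slope [ 0.008 -0.001] 621
tcp [0.4659 0.0162 0.195 ] [3.139 0.017 1.508] F [ 0.2 -0.3  0. ] t 17.25
```

View pics/top2.png

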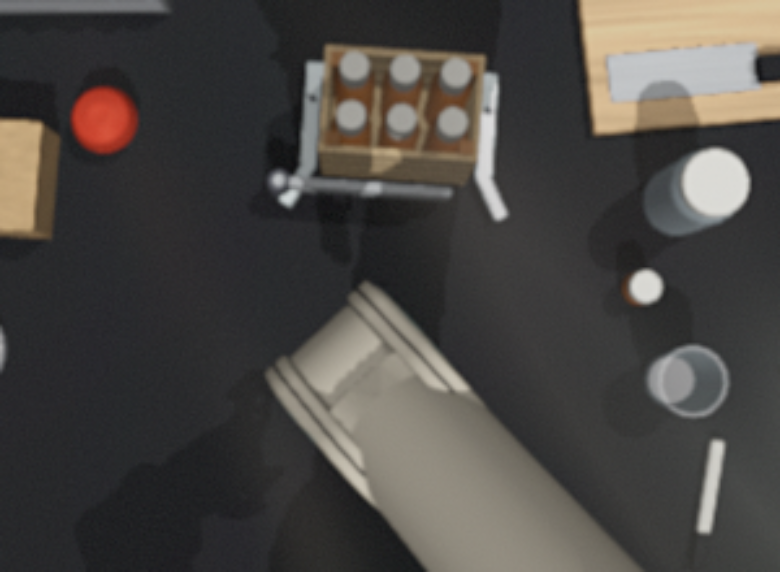

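The bar lies shut, from (280,182) to (450,192), across the crate, which is home. The bystanders have not moved and the arm is clear.

```bash
python3 -c "
from plant import bot
print(bot.hand_in())"
```

```text
the job is handed in; nothing more can be done
None
```

The job is handed in: the crate stands upright against the back stop (about 3 mm deep and 2 mm sideways of the bay's centre), the bar is shut to within about 0.01 rad, no bystander visibly moved, and the arm is clear at 17 s; the tool could not be leaned, so the crate was pushed with the open gripper's knuckle about 50–65 mm above the bench rather than with the fingertips.

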